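# Load the full rivet magazine into the assembly press

## Robot

A 6-joint arm with a two-finger parallel gripper is mounted at the origin on the work surface. World frame = base frame: x ahead of the robot, y to its left, z up, the work surface at z = 0. Lengths are in m, angles in rad, forces in N, time in s.
With the tool pointing down it reaches from about 0.35 to 0.975 m from the base axis. Payload 4.9 kg.
Tool frame: the origin (TCP) lies midway between the tips of the shut fingers; the grasp point (between the pads) lies 19 mm behind it; z points along the fingers, y is the line along which they close (so a half turn about z gives the same grasp; the last joint's range is limited). The gripper opens to 85 mm and grips with 20 to 120 N. Pads are 22 mm wide; open, the fingers measure 114 mm over their backs; the gripper's body (76 mm by 85 mm) begins 54 mm behind the grasp point. The pads swing forward as they close: fully open they stand 13 mm farther back than shut.
Start: joints at [-1.275, 0.053, 1.613, -0, 1.476, -0.119], TCP at [0.252, -0.572, 0.231] pointing down, gripper open.
Joint ranges: [-3.01, 3.01], [-1.01, 2.22], [0.06, 2.58], [-1.02, 4.17], [0.09, 2.62], [-3.14, 3.14]. Speed limits (rad/s): [2.57, 2.57, 3.14, 3.14, 3.14, 3.14].

## Interface

Orientations are given as a unit quaternion [w, x, y, z].
In Python, from plant import state, grab_frame, job_done, cut_out, place_of gives the robot as it stands.
- The arm moves only by the tool jog_arm, never from a script. Its argument "motion" is text: rows parted by semicolons, each of 7 numbers parted by spaces: the opening in per cent of the stroke, from 0 (shut) to 100 (fully open), then the shift along the tool's x, y, z as a fraction of full scale, then the turn, a rotation vector about the tool's x, y, z as a fraction of full scale. A call has exactly 5 rows; each row is the pose to reach, as a shift and turn from the pose commanded when the call began, along the tool's axes at that moment; what a row does not reach only later rows make up. Full scale, the value 1, is 50 cm for a shift and 1.5 rad for a turn. A row lasts 1/8 s, in which the tool goes at most 62.5 mm and 10.7 degrees, less where a joint would pass 70% of its speed; a pose out of reach is approached as far as the arm can. A call with a number of a shift or a turn outside -1 to 1 is refused whole. A call with a gripper value outside its range is refused whole. The fingers move at their own pace and stop on an object; the grip force is fixed at half the most. Time passes only in rows, so rows that repeat a pose let the fingers close, or fill a call up. It gives the time, the measured TCP pose, the force, the opening and the grip force at its end, in the units of the state.
- state(): the state, without advancing time (a new reading comes with each control period).
- grab_frame(name): name is "scene" or "top" or "wrist"; returns a dict with "color" (480x640x3 uint8, red, green, blue), "range_z" (480x640 float32, m along the optical axis (not along the pixel's ray), 0 where there is no reading), "intrinsics" (3x3 intrinsics, pixels), "world_from_camera" (4x4, takes a point from camera to world coordinates). Camera axes: x right, y up, looking along -z (the intrinsics and any distortion apply to the point x, -y, -z); pixel columns grow to the right and rows downward; lengths in m; the calibration is good to about 2 mm. A picture is of the moment at which its call begins.
- job_done(): hands the job in; it is judged then, once.
Trained networks look in the newest picture that a camera, given by its name, has taken for a name from the list of things; names that differ only in an ending like _2 or _b are one class to them, and where a whole thing is asked for, a point or a joint stands for the part that bears it (a point fixed in the world has none). Each returns a list of dicts, best first, with "p" (0 to 1); they miss things now and then, are a little off and sometimes report something else, mostly with a low value. They report only what shows in the picture. A call takes as long as a camera call. They do not tell look-alikes from the thing itself.
- cut_out(camera, thing): "pixels" (480x640 bool, what is visible of it).
- place_of(camera, thing): "at" ([x, y, z] in m, in world coordinates, good to about 4 mm: a listed point, or the origin of a listed thing).
The state is a dict: "time": time; "joint_pos": joint angles; "joint_vel": joint speeds; "joint_efforts": joint torques, N m; "tool_pos": TCP position; "tool_rot": TCP orientation; "contact_force": force on the tool from outside, world axes, zero at the start; "ft_torque": the same for the moment, N m; "gripper_width": opening from 0.0 (shut) to 1.0 (fully open); "grasp_force": force on a finger pad.
Only numpy, scipy, OpenCV 4.12 (cv2) and the standard library are available. Lean on these libraries where they do the work, as an engineer would, in place of code of your own. Each camera call takes 0.05 s, during which the arm holds its last target. There are 200 camera calls.

## Task

One of the three identical closed rivet magazines in the red tray is full, the other two are empty: find the full one by lifting, and slide it lengthwise into the feed channel of the press until it is fully home against the stop hidden inside. How deep the stop sits differs each time, so feel for it, and do not ram it. Put no empty magazine in the press: leave the empties lying in the tray, and leave the parts bin, the screwdriver and the oil bottle where they are.

Things in the scene. Friction and masses are not known exactly. Their poses are not given: they have to be found in the camera images.
- mag_a_mid (a point): closed rivet magazine: plain aluminium bar-shaped box, dark end caps, 140 long (x) x 24 wide (y) x 28 high; point at its centre. Lies in the tray, its length roughly along the tray's y. The three look alike and both ends are alike (either may go first). One is full (0.38 to 0.46 kg), two are empty (0.12 to 0.16 kg); which is full changes each time and cannot be seen
- mag_b_mid (a point): closed rivet magazine: plain aluminium bar-shaped box, dark end caps, 140 long (x) x 24 wide (y) x 28 high; point at its centre. Lies in the tray, its length roughly along the tray's y. The three look alike and both ends are alike (either may go first). One is full (0.38 to 0.46 kg), two are empty (0.12 to 0.16 kg); which is full changes each time and cannot be seen
- mag_c_mid (a point): closed rivet magazine: plain aluminium bar-shaped box, dark end caps, 140 long (x) x 24 wide (y) x 28 high; point at its centre. Lies in the tray, its length roughly along the tray's y. The three look alike and both ends are alike (either may go first). One is full (0.38 to 0.46 kg), two are empty (0.12 to 0.16 kg); which is full changes each time and cannot be seen
- mouth (a point): mouth of the press's feed channel: its centre, on the bed (10 mm above the table). x points into the channel, y across, z up. Closed steel sleeve, 28 wide and 33 high inside, mouth flared to about 42 wide over the first 14 mm; outside up to 57 wide, roof top 39 above the bed. A rigid stop is hidden 68 to 90 mm inside, set differently each time: a magazine fully home stands out by 50 to 72 mm
- press: fixed bench press: steel base plate 270 (x) x 120 (y) x 10 high, origin under the mouth, x as the mouth's. The plate's top is the flat bed: 135 mm before the mouth, 60 to either side, smooth. Crosshead from 60 mm beyond the mouth, 98 above the bed. A full magazine drags with 1 to 5 N on the bed; just before the stop a weak pin yields (5 mm, 1 N); the stop then takes up to 45 N
- tray: shallow red tray (fixed), 310 (x) x 190 (y), origin under its centre on the table; floor top 4 mm above the table, rim 10 mm above the table, 4 mm thick. The magazines lie side by side on it about 80 mm apart along its x
- pin_bin: bystander: green open bin, 100 x 75 x 45 high, with brass pins; origin under its centre
- driver: bystander: screwdriver, 180 long, lying on the table; origin under its middle, x along it
- oiler: bystander: grey oil bottle, diameter 48, 110 high; origin under its centre
Not all that is in view belongs to the job. Leave any yellow look-alike of the part that bears mag_b_mid alone. Leave any yellow look-alike of the part that bears mag_a_mid alone.

How it is judged:
By the outcome, as a careful person would: the job done as asked, in the order asked, and still so for the second after the job is handed in, with the robot touching nothing.
It also fails if it takes over 72 s, if anything falls off the work surface, if the arm or the gripper's body presses on something with over 40 N, if the wrist force passes 120 N, or if a joint passes its speed limit or range.

## Working session

There is one attempt and no reset: what is moved stays moved. The work goes in short steps, Python scripts to look and compute and a tool call to move; the robot and the scene stay as the last step left them, time stands still between calls to the robot, and variables do not carry over. Pictures are saved under pics/ and viewed, at most 10 in all, crops included, and the job is handed in when it is done.

Besides the shell and the picture viewer there is one more tool, called after "Request:" by a JSON object that holds its "method" and its "body", one argument or row to a line. jog_arm: Moves the arm, as the interface text tells. Shift numbers are shares of 50 cm and turn numbers shares of 1.5 rad, none past 1 either way. Its arguments: {"type":"object","properties":{"motion":{"type":"string"}},"required":["motion"]}

```bash
mkdir -p pics; ls
python3 - <<'E'
from plant import *
import cv2,numpy as np
s=state(); print({k:np.round(v,3).tolist() for k,v in s.items()})
for c in("top","scene"):
    f=grab_frame(c); cv2.imwrite(f"pics/{c}0.png",f["color"][:,:,::-1])
    for t in("mag_a_mid","mouth","press","tray","pin_bin","driver","oiler"):
        print(c,t,[(round(float(d["p"]),2),np.round(d["at"],3).tolist()) for d in place_of(c,t)])
    print(np.round(f["world_from_camera"],3).tolist())
E
```

```text
pics
{'time': 0.0, 'joint_pos': [-1.275, 0.053, 1.614, 0.0, 1.476, -0.119], 'joint_vel': [-0.0, 0.001, -0.001, 0.002, 0.002, 0.0], 'joint_efforts': [0.0, -39.367, -37.018, -0.0, 0.007, 0.0], 'tool_pos': [0.252, -0.571, 0.23], 'tool_rot': [-0.001, 0.979, 0.206, -0.0], 'contact_force': [-0.244, -0.325, -0.306], 'ft_torque': [-0.005, 0.011, -0.004], 'grasp_force': 0.0, 'gripper_width': 1.002}
top mag_a_mid [(0.91, [0.606, -0.235, 0.019]), (0.62, [0.701, -0.485, 0.013]), (0.21, [0.528, -0.446, 0.001])]
top mouth [(0.61, [0.53, 0.116, 0.008])]
top press [(0.93, [0.526, 0.118, -0.002])]
top tray [(0.61, [0.527, -0.219, -0.005])]
top pin_bin [(0.78, [0.768, 0.007, -0.0])]
top driver [(0.75, [0.614, 0.323, 0.003])]
top oiler [(0.65, [0.523, -0.446, 0.001])]
[[-0.004, 0.984, -0.181, 0.339], [-1.0, -0.003, 0.003, -0.068], [0.002, 0.181, 0.984, 0.962], [0.0, 0.0, 0.0, 1.0]]
scene mag_a_mid [(0.79, [0.702, -0.488, 0.012]), (0.77, [0.609, -0.234, 0.017])]
scene mouth [(0.78, [0.524, 0.117, 0.013]), (0.4, [0.609, -0.233, 0.013])]
scene press [(0.74, [0.526, 0.122, -0.002])]
scene tray [(0.85, [0.525, -0.219, -0.001])]
scene pin_bin [(0.82, [0.77, 0.009, 0.002])]
scene driver [(0.6, [0.616, 0.322, 0.001])]
scene oiler [(0.66, [0.525, -0.448, 0.002])]
[[0.432, -0.73, 0.529, 1.164], [0.902, 0.351, -0.252, -0.36], [-0.002, 0.586, 0.81, 1.047], [0.0, 0.0, 0.0, 1.0]]
```

View pics/top0.png

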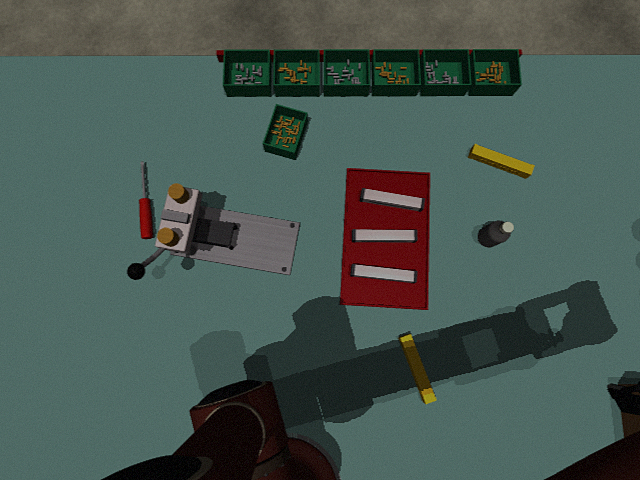

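View pics/scene0.png

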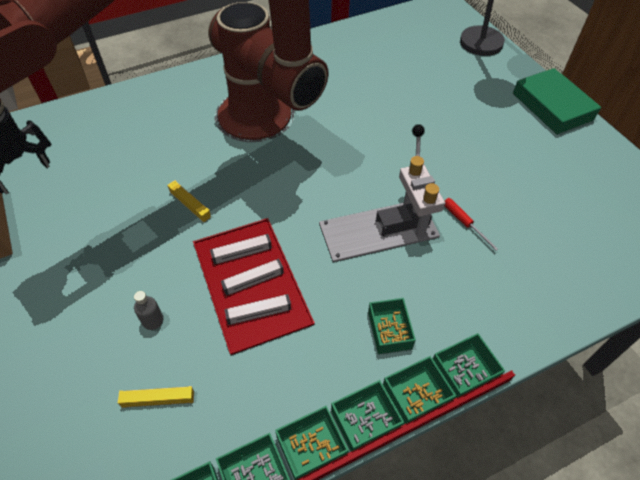

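The top view shows three silver magazines in the tray, at pixels (391,200), (384,236) and (384,272). The yellow bars at (501,160) and (418,368) are look-alikes, so I leave them alone. The press mouth is near (238,236), opening to the right (−y).

Next I measure the magazine poses and the press axis.

```bash
cat > h.py <<'E'
from plant import *
import cv2,numpy as np
def cloud(f):
    K=f["intrinsics"];d=f["range_z"];v,u=np.mgrid[:480,:640]
    P=np.stack([(u-K[0,2])/K[0,0]*d,-(v-K[1,2])/K[1,1]*d,-d],-1)
    T=f["world_from_camera"]; return P@T[:3,:3].T+T[:3,3]
def rect(Q):
    (c,s,a)=cv2.minAreaRect((Q[:,:2]*1000).astype(np.float32)); b=cv2.boxPoints((c,s,a))
    e=[b[1]-b[0],b[2]-b[1]]; e=max(e,key=np.linalg.norm); return np.round(c,1),np.round(sorted(s),1),round(np.degrees(np.arctan2(e[1],e[0]))%180,1)
E
python3 - <<'E'
from h import *
for c in("top","scene"):
    f=grab_frame(c);W=cloud(f);z=W[...,2];x=W[...,0];y=W[...,1]; col=f["color"].astype(int)
    ok=f["range_z"]>0
    print(c,f["intrinsics"][0,0])
    m=ok&(abs(x-.527)<.16)&(abs(y+.22)<.11)&(z>.024)&(z<.045)
    n,l,st,_=cv2.connectedComponentsWithStats(m.astype(np.uint8))
    for i in range(1,n):
        if st[i,4]>100: Q=W[l==i]; print("mag",st[i,4],rect(Q),np.median(Q[:,2]).round(4))
    m=ok&(abs(x-.527)<.12)&(y>-.06)&(y<.3)&(z>.005)&(z<.016)
    m=cv2.morphologyEx(m.astype(np.uint8),cv2.MORPH_OPEN,np.ones((3,3)))>0
    Q=W[m]; print("plate",rect(Q),np.median(Q[:,2]).round(4))
    m=ok&(abs(x-.527)<.06)&(y>.08)&(y<.25)&(z>.042)&(z<.056)
    Q=W[m]; print("roof",m.sum(),rect(Q),np.median(Q[:,2]).round(4))
E
```

```text
top 437.65291489411203
mag 722 (array([ 607.9, -233.8]), array([ 25.8, 140.6]), np.float32(79.6)) 0.0309
mag 749 (array([ 526.1, -214.4]), array([ 25.1, 139.9]), np.float32(89.4)) 0.0309
mag 756 (array([ 442.8, -210.1]), array([ 24.7, 140.9]), np.float32(83.4)) 0.0309
plate (array([524. , 114.5]), array([120.4, 268.7]), np.float32(80.0)) 0.0091
roof 876 (array([530.1, 154.1]), array([82.9, 98.8]), np.float32(169.6)) 0.0481
scene 534.1007450878924
mag 639 (array([ 444.6, -208.9]), array([ 29.2, 141. ]), np.float32(83.5)) 0.0329
mag 696 (array([ 527.4, -213.3]), array([ 28.7, 140.4]), np.float32(89.5)) 0.0328
mag 773 (array([ 609.5, -233.1]), array([ 28.3, 140.3]), np.float32(80.0)) 0.033
plate (array([526.3, 115.1]), array([124.8, 271.1]), np.float32(79.7)) 0.0115
roof 714 (array([541.5, 170.5]), array([ 91.8, 121.6]), np.float32(94.0)) 0.0505
```

```bash
cat >> h.py <<'E'
from scipy.spatial.transform import Rotation as R
def rot(): q=state()["tool_rot"]; return R.from_quat([q[1],q[2],q[3],q[0]])
def plan(xyz,yaw):
    "fractions (shift, turn) from the present pose to TCP xyz, pointing down, tool x at yaw degrees"
    s=state(); r=rot(); a=np.radians(yaw); X=[np.cos(a),np.sin(a),0]; Y=[np.sin(a),-np.cos(a),0]
    t=R.from_matrix(np.array([X,Y,[0,0,-1]]).T)
    sh=r.inv().apply(np.array(xyz)-s["tool_pos"])/.5; tu=(r.inv()*t).as_rotvec()/1.5
    print(np.round(sh,4),np.round(tu,4))
def show():
    s=state(); x=rot().as_matrix()
    print(round(s["time"],2),np.round(s["tool_pos"],4),"yaw",round(np.degrees(np.arctan2(x[1,0],x[0,0])),2),"z",np.round(x[:,2],4),"F",np.round(s["contact_force"],2),"M",np.round(s["ft_torque"],3),"w",round(s["gripper_width"],3),"g",s["grasp_force"])
E
python3 -c "
from h import *
show();plan([.4392,-.2492,.12],83.5)"
```

```text
0.9 [ 0.2518 -0.572   0.2313] yaw 23.76 z [-0. -0. -1.] F [-0.82  0.02  1.18] M [-0.037  0.029 -0.031] w 1.001 g 0.0
[ 0.6031 -0.4399  0.2226] [ 0.      0.     -0.6951]
```

Request:
{"method": "jog_arm", "body": {
  "motion": "60 0.12 -0.09 0.02 0 0 -0.12; 60 0.24 -0.18 0.04 0 0 -0.24; 60 0.35 -0.26 0.08 0 0 -0.36; 60 0.46 -0.34 0.12 0 0 -0.48; 60 0.56 -0.41 0.16 0 0 -0.6"
}}

```text
time: 1.52
tool_pos: [0.4046, -0.3065, 0.1644]
tool_rot: [0.001, 0.79, 0.613, 0.0]
contact_force: [1.0, 0.5, 0.2]
gripper_width: 0.6
grasp_force: 0.0
```

```bash
python3 -c "
from h import *
show();plan([.4392,-.2492,.12],83.5)"
```

```text
1.52 [ 0.4046 -0.3065  0.1644] yaw 75.65 z [ 0.0012 -0.001  -1.    ] F [1.04 0.48 0.21] M [0.01  0.009 0.008] w 0.6 g 0.0
[0.1283 0.0385 0.0888] [ 0.0009  0.0005 -0.0913]
```

Request:
{"method": "jog_arm", "body": {
  "motion": "60 0.05 0.02 0.03 0 0 -0.045; 60 0.128 0.038 0.07 0 0 -0.091; 60 0.128 0.038 0.089 0 0 -0.091; 60 0.128 0.038 0.089 0 0 -0.091; 60 0.128 0.038 0.089 0 0 -0.091"
}}

```text
time: 2.15
tool_pos: [0.4384, -0.2522, 0.1208]
tool_rot: [0.001, 0.749, 0.663, 0.0]
contact_force: [-0.1, -0.2, 1.2]
gripper_width: 0.597
grasp_force: 0.0
```

Run:
```python
from h import *
f=grab_frame("wrist"); cv2.imwrite("pics/w1.png",f["color"][:,:,::-1])
show();plan([.4392,-.2492,.007],83.5)
W=cloud(f);ok=f["range_z"]>0;z=W[...,2]
m=ok&(z>.024)&(z<.045)&(W[...,1]>-.31)&(W[...,1]<-.11)
n,l,st,_=cv2.connectedComponentsWithStats(m.astype(np.uint8))
for i in range(1,n):
    if st[i,4]>300: Q=W[l==i]; print(st[i],rect(Q),np.median(Q[:,2]).round(4))
```

```text
2.2 [ 0.4384 -0.2523  0.121 ] yaw 83.06 z [ 0.0013 -0.0012 -1.    ] F [-0.48 -0.63  0.79] M [-0.008  0.034  0.037] w 0.597 g 0.0
[0.0065 0.0004 0.2279] [ 0.0009  0.0007 -0.0052]
[  423    33    50   241 10234] (array([ 526.9, -212.8]), array([ 25.2, 140.9]), np.float32(89.5)) 0.0318
[ 289   47   44  235 9307] (array([ 443.6, -209. ]), array([ 24.3, 141.3]), np.float32(83.5)) 0.0319
[  533    53   107   234 10829] (array([ 608.6, -232.5]), array([ 26.3, 141. ]), np.float32(79.8)) 0.0316
[   0  243  135   97 4976] (array([ 259.3, -268.7]), array([ 24.6, 115.2]), np.float32(19.5)) 0.028
```

View pics/w1.png

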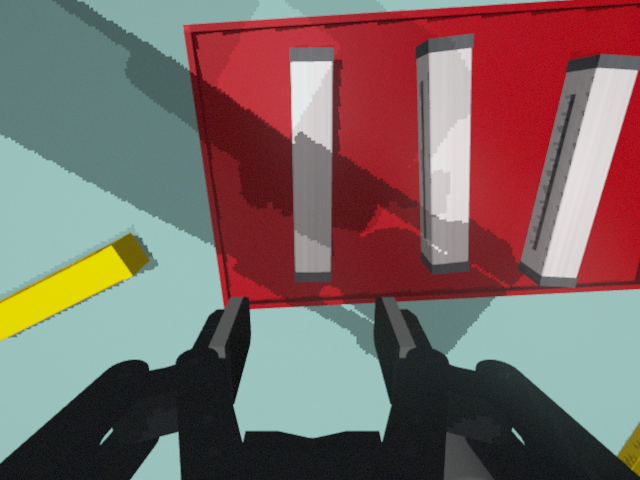

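The wrist view shows the three silver magazines in the tray at (312,165), (445,155) and (580,170). The yellow bar at (75,285) lies outside it. The wrist measurements agree with the earlier ones, so I descend on the nearest magazine at (312,165).

Request:
{"method": "jog_arm", "body": {
  "motion": "60 0.006 0 0.1 0 0 -0.005; 60 0.006 0 0.19 0 0 -0.005; 60 0.006 0 0.226 0 0 -0.005; 60 0.006 0 0.226 0 0 -0.005; 0 0.006 0 0.226 0 0 -0.005"
}}

```text
time: 2.82
tool_pos: [0.4401, -0.2494, 0.0091]
tool_rot: [0.002, 0.746, 0.666, 0.0]
contact_force: [0.5, -1.0, -0.8]
gripper_width: 0.402
grasp_force: 0.0
```

Request:
{"method": "jog_arm", "body": {
  "motion": "0 0 0 0 0 0 0; 0 0 0 0 0 0 0; 0 0 0 0 0 0 0; 0 0 0 0 0 0 0; 0 0 0 0 0 0 0"
}}

```text
time: 3.45
tool_pos: [0.4404, -0.2494, 0.0095]
tool_rot: [0.002, 0.746, 0.666, 0.0]
contact_force: [-0.0, -0.2, 6.7]
gripper_width: 0.265
grasp_force: 60.5
```

```bash
python3 -c "
from h import *
show()"
```

```text
3.45 [ 0.4404 -0.2494  0.0095] yaw 83.59 z [ 0.0035 -0.003  -1.    ] F [-0.04 -0.22  6.69] M [-0.035  0.118  0.043] w 0.265 g 60.496777296066284
```

Request:
{"method": "jog_arm", "body": {
  "motion": "0 0 0 -0.04 0 0 0; 0 0 0 -0.08 0 0 0; 0 0 0 -0.1 0 0 0; 0 0 0 -0.1 0 0 0; 0 0 0 -0.1 0 0 0"
}}

```text
time: 4.08
tool_pos: [0.4381, -0.2476, 0.0561]
tool_rot: [-0.001, 0.746, 0.666, -0.0]
contact_force: [-1.0, -0.4, -1.7]
gripper_width: 0.267
grasp_force: 59.6
```

```bash
cat >> h.py <<'E'
def weigh(n=6):
    F=[];M=[]
    for i in range(n):
        grab_frame("wrist"); s=state(); F.append(s["contact_force"]);M.append(s["ft_torque"])
    print("F",np.mean(F,0).round(2),"sd",np.std(F,0).round(2),"M",np.mean(M,0).round(3),np.std(M,0).round(3))
E
python3 -c "
from h import *
weigh(6);show()"
```

```text
F [-0.17  0.19 -1.59] sd [0.45 0.51 0.22] M [-0.037  0.006  0.01 ] [0.027 0.034 0.034]
4.38 [ 0.4384 -0.2478  0.0564] yaw 83.58 z [-8.e-04  6.e-04 -1.e+00] F [-0.58  0.53 -1.51] M [-0.024 -0.042  0.024] w 0.266 g 59.582154750823975
```

About 1.6 N, so this one is empty. I put it back.

Request:
{"method": "jog_arm", "body": {
  "motion": "0 0 0 0.05 0 0 0; 0 0 0 0.085 0 0 0; 0 0 0 0.097 0 0 0; 0 0 0 0.097 0 0 0; 60 0 0 0.097 0 0 0"
}}

```text
time: 5.0
tool_pos: [0.4391, -0.2483, 0.0088]
tool_rot: [0.0, 0.746, 0.666, 0.0]
contact_force: [-0.5, -0.3, 0.1]
gripper_width: 0.469
grasp_force: 0.0
```

Request:
{"method": "jog_arm", "body": {
  "motion": "60 0 0 0 0 0 0; 60 0 0 0 0 0 0; 60 0 0 -0.08 0 0 0; 60 0 0 -0.18 0 0 0; 60 0 0 -0.18 0 0 0"
}}

```text
time: 5.62
tool_pos: [0.4416, -0.2502, 0.1035]
tool_rot: [0.005, 0.746, 0.666, 0.001]
contact_force: [0.1, 0.2, -0.4]
gripper_width: 0.6
grasp_force: 0.0
```

```bash
python3 -c "
from h import *
show();plan([.5266,-.2533,.1],89.5);plan([.5266,-.2533,.008],89.5)"
```

```text
5.62 [ 0.4416 -0.2502  0.1035] yaw 83.58 z [ 0.0078 -0.006  -1.    ] F [ 0.12  0.16 -0.44] M [ 0.009 -0.024  0.044] w 0.6 g 0.0
[0.013  0.1696 0.0084] [ 0.0054  0.0037 -0.0688]
[0.0139 0.1681 0.1924] [ 0.0054  0.0037 -0.0688]
```

Request:
{"method": "jog_arm", "body": {
  "motion": "60 0.005 0.08 0 0 0 -0.035; 60 0.013 0.17 0 0 0 -0.069; 60 0.013 0.17 0 0 0 -0.069; 60 0.013 0.17 0 0 0 -0.069; 60 0.013 0.17 0 0 0 -0.069"
}}

```text
time: 6.25
tool_pos: [0.5227, -0.2508, 0.0978]
tool_rot: [-0.001, 0.71, 0.704, -0.0]
contact_force: [-0.3, -0.6, -0.8]
gripper_width: 0.601
grasp_force: 0.0
```

```bash
python3 -c "
from h import *
show();plan([.5266,-.2533,.008],89.5)"
```

```text
6.25 [ 0.5227 -0.2508  0.0978] yaw 89.47 z [-1.2e-03  7.0e-04 -1.0e+00] F [-0.34 -0.56 -0.8 ] M [-0.057  0.059  0.01 ] w 0.601 g 0.0
[-0.005   0.0081  0.1795] [-0.0008 -0.0004 -0.0003]
```

Request:
{"method": "jog_arm", "body": {
  "motion": "60 -0.005 0.008 0.06 0 0 0; 60 -0.005 0.008 0.14 0 0 0; 60 -0.005 0.008 0.179 0 0 0; 60 -0.005 0.008 0.179 0 0 0; 0 -0.005 0.008 0.179 0 0 0"
}}

```text
time: 6.88
tool_pos: [0.5287, -0.2543, 0.0105]
tool_rot: [0.001, 0.71, 0.704, 0.0]
contact_force: [-0.0, -0.9, 1.3]
gripper_width: 0.399
grasp_force: 0.0
```

Request:
{"method": "jog_arm", "body": {
  "motion": "0 0 0 0 0 0 0; 0 0 0 0 0 0 0; 0 0 0 0 0 0 0; 0 0 0 0 0 0 0; 0 0 0 0 0 0 0"
}}

```text
time: 7.5
tool_pos: [0.5291, -0.2546, 0.0112]
tool_rot: [0.002, 0.71, 0.704, 0.0]
contact_force: [-1.5, -0.5, 6.2]
gripper_width: 0.267
grasp_force: 60.4
```

Request:
{"method": "jog_arm", "body": {
  "motion": "0 0 0 -0.04 0 0 0; 0 0 0 -0.08 0 0 0; 0 0 0 -0.1 0 0 0; 0 0 0 -0.1 0 0 0; 0 0 0 -0.1 0 0 0"
}}

```text
time: 8.12
tool_pos: [0.5273, -0.2533, 0.0583]
tool_rot: [-0.001, 0.71, 0.704, -0.0]
contact_force: [0.7, 0.3, -3.9]
gripper_width: 0.272
grasp_force: 59.4
```

```bash
python3 -c "
from h import *
show();weigh(6);show()"
```

```text
8.12 [ 0.5273 -0.2533  0.0583] yaw 89.51 z [-1.e-03  6.e-04 -1.e+00] F [ 0.65  0.26 -3.91] M [-0.144  0.047 -0.022] w 0.272 g 59.41751718521118
F [ 0.3   0.42 -3.77] sd [0.33 0.51 0.52] M [-0.138 -0.012 -0.008] [0.018 0.016 0.031]
8.43 [ 0.5275 -0.2534  0.0583] yaw 89.51 z [-9.e-04  6.e-04 -1.e+00] F [ 0.6   0.01 -3.6 ] M [-0.142 -0.002 -0.012] w 0.266 g 59.4163978099823
```

That's about 3.8 N, so this is the full one. I check its tilt in the grip and re-measure the press before carrying it over.

Run:
```python
from h import *
f=grab_frame("wrist"); cv2.imwrite("pics/w2.png",f["color"][:,:,::-1])
W=cloud(f);ok=f["range_z"]>0
m=ok&(abs(W[...,0]-.5275)<.02)&(W[...,1]>-.235)&(W[...,1]<-.13)&(W[...,2]>.065)&(W[...,2]<.1)
Q=W[m]; A=np.c_[Q,np.ones(len(Q))]; c=np.linalg.lstsq(A[:,[0,1,3]],Q[:,2],rcond=None)[0]; print(m.sum(),rect(Q),"slope",c[:2].round(4),np.median(Q[:,2]),Q[:,1].max())
show();plan([.5036,-.0076,.075],79.9);plan([.5036,-.0076,.0175],79.9)
```

```text
22459 (array([ 527.5, -188.9]), array([24.5, 92.1]), np.float32(90.0)) slope [-0.0038  0.0006] 0.07900666956874428 -0.14285408863911264
8.47 [ 0.5276 -0.2535  0.0585] yaw 89.51 z [-6.e-04  4.e-04 -1.e+00] F [-0.54 -0.   -3.6 ] M [-0.113 -0.012 -0.017] w 0.269 g 59.41548049449921
[ 0.4913 -0.0522 -0.0328] [-0.0004 -0.0002  0.1119]
[ 0.4913 -0.0522  0.0822] [-0.0004 -0.0002  0.1119]
```

View pics/w2.png

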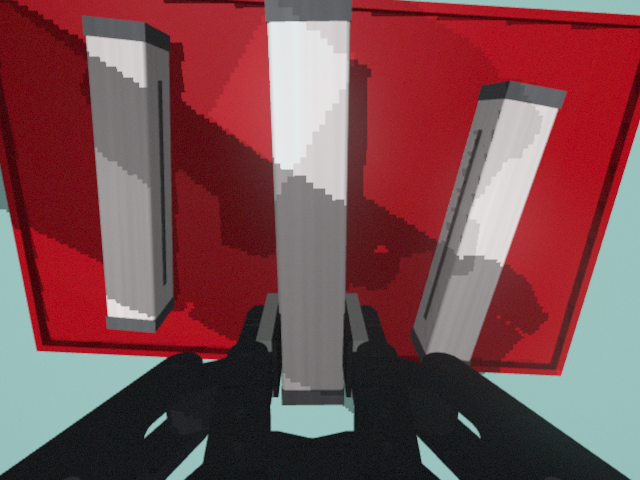

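The view shows the full magazine held level at about (310,190), with the two empties at (130,170) and (490,210) still in the tray. I carry it to just before the mouth.

Request:
{"method": "jog_arm", "body": {
  "motion": "0 0 0 -0.035 0 0 0; 0 0.1 -0.01 -0.035 0 0 0.02; 0 0.21 -0.02 -0.035 0 0 0.05; 0 0.32 -0.034 -0.035 0 0 0.08; 0 0.42 -0.045 -0.035 0 0 0.112"
}}

```text
time: 9.1
tool_pos: [0.5074, -0.0418, 0.0781]
tool_rot: [0.001, 0.767, 0.641, 0.001]
contact_force: [0.9, 0.1, -3.6]
gripper_width: 0.266
grasp_force: 59.4
```

Request:
{"method": "jog_arm", "body": {
  "motion": "0 0.06 -0.007 0 0 0 0; 0 0.06 -0.007 0 0 0 0; 0 0.06 -0.007 0 0 0 0; 0 0.06 -0.007 0 0 0 0; 0 0.06 -0.007 0 0 0 0"
}}

```text
time: 9.72
tool_pos: [0.509, -0.0141, 0.0765]
tool_rot: [0.0, 0.767, 0.641, -0.0]
contact_force: [-0.4, -0.5, -3.0]
gripper_width: 0.27
grasp_force: 59.4
```

Run:
```python
from h import *
f=grab_frame("wrist"); cv2.imwrite("pics/w3.png",f["color"][:,:,::-1])
W=cloud(f);ok=f["range_z"]>0
u=np.array([.1754,.9845]);n=np.array([-u[1],u[0]])
d=W[...,:2]-np.array([.5255,.1155]); s=d@u; t=d@n; z=W[...,2]
m=ok&(z>.043)&(z<.055)&(s>-.01)&(s<.07)&(abs(t)<.04)
print("roof",m.sum(),"s",np.percentile(s[m],[0,1,50,99]).round(4),"t",np.percentile(t[m],[0,1,99,100]).round(4),np.median(z[m]),rect(W[m]))
for a in np.arange(-.004,.06,.008):
    k=m&(abs(s-a)<.004)
    if k.sum()>20: print(round(a,3),k.sum(),np.percentile(t[k],[1,99]).round(4))
m=ok&(z>.006)&(z<.014)&(s<-.01)&(s>-.12)
for a in(-.09,-.05,-.02):
    k=m&(abs(s-a)<.006); print("bed",a,k.sum(),np.percentile(t[k],[.5,99.5]).round(4) if k.sum() else 0,np.median(z[k]) if k.sum() else 0)
m=ok&(z>.085)&(z<.105)&(s<0)&(abs(t)<.03); Q=W[m]
print("mag",rect(Q),"s",s[m].max(),"t",np.median(t[m]),np.median(z[m]))
show();plan([.5036,-.0076,.0175],79.9)
```

```text
Traceback (most recent call last):
IndexError: index -1 is out of bounds for axis 0 with size 0
```

View pics/w3.png

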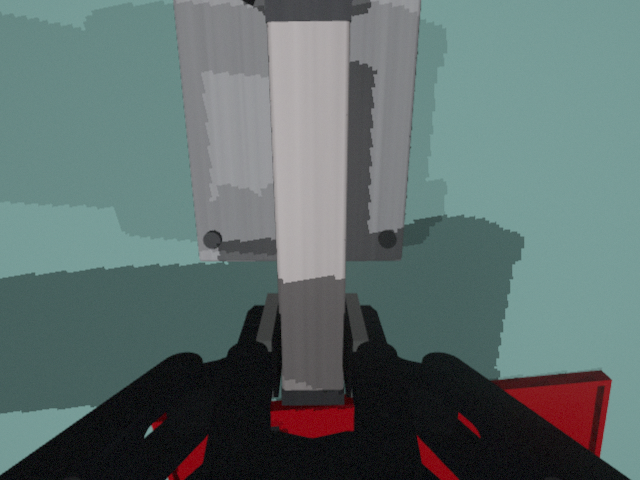

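The magazine (centre about 310) lies along the bed, whose edges show at about columns 190 and 405. The sleeve is hidden, so I take the channel axis from the bed edges and compare it with the magazine.

```bash
cat > ali.py <<'E'
from h import *
f=grab_frame("wrist")
W=cloud(f);ok=f["range_z"]>0
u=np.array([.1754,.9845]);n=np.array([-u[1],u[0]])
d=W[...,:2]-np.array([.5255,.1155]); s=d@u; t=d@n; z=W[...,2]
m=ok&(z>.006)&(z<.0145)&(s<-.01)&(s>-.14)&(abs(t)<.08)
for a in(-.12,-.1,-.08,-.06,-.04):
    k=m&(abs(s-a)<.006)
    if k.sum(): print("bed",a,k.sum(),np.percentile(t[k],[.3,99.7]).round(4),np.median(z[k]).round(4))
print("bed start",np.percentile(s[m],.3))
zt=state()["tool_pos"][2]+.0205
m=ok&(abs(z-zt)<.008)&(s<0)&(s>-.12)&(abs(t)<.03); Q=W[m]
print("mag",rect(Q),"s",s[m].max(),"t",np.median(t[m]),np.median(z[m]))
show();plan([.5036,-.0076,.0175],79.9)
E
python3 ali.py
```

```text
bed -0.12 2542 [-0.059   0.0599] 0.0101
bed -0.1 2886 [-0.0587  0.0599] 0.0099
bed -0.08 3159 [-0.0589  0.0601] 0.0099
bed -0.06 3527 [-0.0589  0.06  ] 0.0099
bed -0.04 3790 [-0.0589  0.0601] 0.01
bed start -0.13290187895850433
mag (array([519.7,  45.5]), array([ 36.2, 100.1]), np.float32(79.9)) s -0.01992740757025128 t -0.005958356556433616 0.09710636922645823
9.82 [ 0.5089 -0.0138  0.0764] yaw 79.83 z [-1.e-04  0.e+00 -1.e+00] F [ 0.27  1.07 -3.98] M [-0.182  0.032 -0.007] w 0.266 g 59.409136176109314
[ 0.0103 -0.0127  0.1178] [-0.0001  0.     -0.0008]
```

Request:
{"method": "jog_arm", "body": {
  "motion": "0 0.005 -0.013 0.03 0 0 0; 0 0.01 -0.013 0.08 0 0 0; 0 0.01 -0.013 0.105 0 0 0; 0 0.01 -0.013 0.117 0 0 0; 0 0.01 -0.013 0.117 0 0 0"
}}

```text
time: 10.45
tool_pos: [0.5038, -0.0073, 0.0181]
tool_rot: [0.0, 0.767, 0.642, 0.0]
contact_force: [1.5, 0.0, -4.1]
gripper_width: 0.269
grasp_force: 59.4
```

```bash
python3 ali.py
```

```text
bed -0.12 4478 [-0.0587  0.0596] 0.0101
bed -0.1 5628 [-0.0586  0.0597] 0.0099
bed -0.08 6355 [-0.0587  0.0595] 0.01
bed -0.06 7142 [-0.0586  0.0596] 0.01
bed -0.04 8142 [-0.0587  0.0596] 0.01
bed start -0.13240218266308793
mag (array([514. ,  49.3]), array([ 50.2, 105.7]), np.float32(79.9)) s -0.014343573368311957 t 0.00045005051412627705 0.03879638177540607
10.5 [ 0.504  -0.0073  0.0183] yaw 79.88 z [ 1.3e-03 -2.0e-04 -1.0e+00] F [ 0.04  0.05 -3.52] M [-0.182  0.012  0.013] w 0.263 g 59.41482424736023
[-0.0007 -0.0007  0.0016] [ 0.0008 -0.     -0.0002]
```

The magazine is aligned with the channel to within 0.5 mm. I slide it in.

Request:
{"method": "jog_arm", "body": {
  "motion": "0 0.025 0 0 0 0 0; 0 0.05 0 0 0 0 0; 0 0.075 0 0 0 0 0; 0 0.1 0 0 0 0 0; 0 0.12 0 0 0 0 0"
}}

```text
time: 11.12
tool_pos: [0.5141, 0.0529, 0.0179]
tool_rot: [-0.0, 0.766, 0.642, -0.0]
contact_force: [1.0, 0.1, -3.5]
gripper_width: 0.265
grasp_force: 59.4
```

```bash
python3 -c "
from h import *
show();plan([.5036+.075*.1754,-.0076+.075*.9845,.0178],79.9)"
```

```text
11.12 [0.5141 0.0529 0.0179] yaw 79.93 z [-0.  0. -1.] F [ 0.95  0.13 -3.48] M [-0.189  0.03   0.009] w 0.265 g 59.385589957237244
[0.0272 0.0006 0.0002] [-0.      0.      0.0003]
```

Request:
{"method": "jog_arm", "body": {
  "motion": "0 0.008 0 0 0 0 0; 0 0.016 0 0 0 0 0; 0 0.024 0 0 0 0 0; 0 0.032 0 0 0 0 0; 0 0.032 0 0 0 0 0"
}}

```text
time: 11.75
tool_pos: [0.5168, 0.0677, 0.018]
tool_rot: [0.0, 0.767, 0.642, 0.0]
contact_force: [0.4, 0.3, -4.6]
gripper_width: 0.266
grasp_force: 59.4
```

Request:
{"method": "jog_arm", "body": {
  "motion": "0 0.002 0 0 0 0 0; 0 0.004 0 0 0 0 0; 0 0.006 0 0 0 0 0; 0 0.008 0 0 0 0 0; 0 0.008 0 0 0 0 0"
}}

```text
time: 12.38
tool_pos: [0.5175, 0.0716, 0.0179]
tool_rot: [-0.0, 0.767, 0.642, -0.0]
contact_force: [-0.9, 0.2, -3.6]
gripper_width: 0.262
grasp_force: 59.4
```

Request:
{"method": "jog_arm", "body": {
  "motion": "0 0.002 0 0 0 0 0; 0 0.004 0 0 0 0 0; 0 0.006 0 0 0 0 0; 0 0.008 0 0 0 0 0; 0 0.008 0 0 0 0 0"
}}

```text
time: 13.0
tool_pos: [0.5182, 0.0756, 0.0179]
tool_rot: [0.0, 0.767, 0.642, -0.0]
contact_force: [-0.9, -0.3, -3.2]
gripper_width: 0.267
grasp_force: 59.4
```

Request:
{"method": "jog_arm", "body": {
  "motion": "0 0.002 0 0 0 0 0; 0 0.004 0 0 0 0 0; 0 0.006 0 0 0 0 0; 0 0.008 0 0 0 0 0; 0 0.008 0 0 0 0 0"
}}

```text
time: 13.62
tool_pos: [0.5189, 0.0795, 0.0179]
tool_rot: [0.0, 0.767, 0.642, 0.0]
contact_force: [0.1, -0.0, -3.4]
gripper_width: 0.266
grasp_force: 59.4
```

Request:
{"method": "jog_arm", "body": {
  "motion": "0 0.002 0 0 0 0 0; 0 0.004 0 0 0 0 0; 0 0.006 0 0 0 0 0; 0 0.006 0 0 0 0 0; 0 0.006 0 0 0 0 0"
}}

```text
time: 14.25
tool_pos: [0.5194, 0.0824, 0.0179]
tool_rot: [0.0, 0.767, 0.642, -0.0]
contact_force: [0.4, -0.4, -4.2]
gripper_width: 0.264
grasp_force: 59.4
```

```bash
python3 -c "
from h import *
weigh(2);show()"
```

```text
F [ 0.    0.09 -3.75] sd [0.61 0.35 0.29] M [-0.136  0.033 -0.007] [0.023 0.    0.015]
14.35 [0.5194 0.0824 0.0179] yaw 79.89 z [-0.  0. -1.] F [ 0.61 -0.26 -3.46] M [-0.159  0.033 -0.022] w 0.265 g 59.36667323112488
```

Request:
{"method": "jog_arm", "body": {
  "motion": "0 0.002 0 0 0 0 0; 0 0.004 0 0 0 0 0; 0 0.006 0 0 0 0 0; 0 0.006 0 0 0 0 0; 0 0.006 0 0 0 0 0"
}}

```text
time: 14.98
tool_pos: [0.5199, 0.0853, 0.0179]
tool_rot: [0.0, 0.767, 0.642, -0.0]
contact_force: [-0.1, -0.9, -3.3]
gripper_width: 0.265
grasp_force: 59.4
```

Request:
{"method": "jog_arm", "body": {
  "motion": "0 0.002 0 0 0 0 0; 0 0.004 0 0 0 0 0; 0 0.006 0 0 0 0 0; 0 0.006 0 0 0 0 0; 0 0.006 0 0 0 0 0"
}}

```text
time: 15.6
tool_pos: [0.5205, 0.0883, 0.0179]
tool_rot: [0.0, 0.767, 0.642, -0.0]
contact_force: [-0.2, -0.7, -4.8]
gripper_width: 0.269
grasp_force: 59.4
```

Slight resistance in y, which may be the pin. I continue in small steps.

Request:
{"method": "jog_arm", "body": {
  "motion": "0 0.002 0 0 0 0 0; 0 0.004 0 0 0 0 0; 0 0.004 0 0 0 0 0; 0 0.004 0 0 0 0 0; 0 0.004 0 0 0 0 0"
}}

```text
time: 16.23
tool_pos: [0.5206, 0.0892, 0.0179]
tool_rot: [0.001, 0.767, 0.642, -0.001]
contact_force: [-0.4, -6.2, -2.6]
gripper_width: 0.267
grasp_force: 59.5
```

Request:
{"method": "jog_arm", "body": {
  "motion": "0 0.002 0 0 0 0 0; 0 0.004 0 0 0 0 0; 0 0.004 0 0 0 0 0; 0 0.004 0 0 0 0 0; 0 0.004 0 0 0 0 0"
}}

```text
time: 16.85
tool_pos: [0.5206, 0.0892, 0.0179]
tool_rot: [0.002, 0.766, 0.642, -0.003]
contact_force: [-2.5, -13.0, -0.4]
gripper_width: 0.264
grasp_force: 59.8
```

That is a rigid stop at about 83 mm depth: the position stays fixed while the force rises to 13 N. I release, back off upward and look.

Request:
{"method": "jog_arm", "body": {
  "motion": "60 0 0 0 0 0 0; 60 0 0 0 0 0 0; 60 0 0 0 0 0 0; 60 0 0 0 0 0 0; 60 -0.008 0 0 0 0 0"
}}

```text
time: 17.48
tool_pos: [0.5205, 0.0885, 0.018]
tool_rot: [0.0, 0.766, 0.642, 0.0]
contact_force: [-0.5, 0.3, 0.3]
gripper_width: 0.6
grasp_force: 0.0
```

Request:
{"method": "jog_arm", "body": {
  "motion": "60 0 0 -0.03 0 0 0; 60 0 0 -0.11 0 0 0; 60 -0.05 0 -0.22 0 0 0; 60 -0.15 0 -0.28 0 0 0; 60 -0.25 0 -0.28 0 0 0"
}}

```text
time: 18.1
tool_pos: [0.5008, -0.0363, 0.1635]
tool_rot: [0.004, 0.766, 0.642, 0.003]
contact_force: [0.0, 0.5, -0.0]
gripper_width: 0.601
grasp_force: 0.0
```

Run:
```python
from h import *
show()
u=np.array([.1754,.9845]);n=np.array([-u[1],u[0]])
for c in("wrist","top"):
    f=grab_frame(c); cv2.imwrite(f"pics/{c}9.png",f["color"][:,:,::-1])
    W=cloud(f);ok=f["range_z"]>0
    d=W[...,:2]-np.array([.5255,.1155]); s=d@u; t=d@n; z=W[...,2]
    m=ok&(z>.034)&(z<.043)&(s<-.005)&(s>-.13)&(abs(t)<.02)
    print(c,m.sum(),"s",np.percentile(s[m],[.5,99.5]),"t",np.median(t[m]),np.median(z[m]))
    m=ok&(z>.044)&(z<.054)&(s>-.02)&(s<.05)&(abs(t)<.04)
    if m.sum(): print("roof s0",np.percentile(s[m],[.5,2]),"t",np.percentile(t[m],[1,99]))
```

```text
18.1 [ 0.5008 -0.0363  0.1635] yaw 79.96 z [ 0.0091 -0.0021 -1.    ] F [ 0.03  0.48 -0.04] M [ 0.002 -0.074 -0.011] w 0.601 g 0.0
wrist 3132 s [-0.05554077 -0.00824826] t 0.00034479084097133184 0.03795149049117655
top 53 s [-0.05738098 -0.04667443] t 0.0009478340792812778 0.03743022579535904
roof s0 [0.01229679 0.01369598] t [-0.0222591   0.02503071]
```

View pics/wrist9.png

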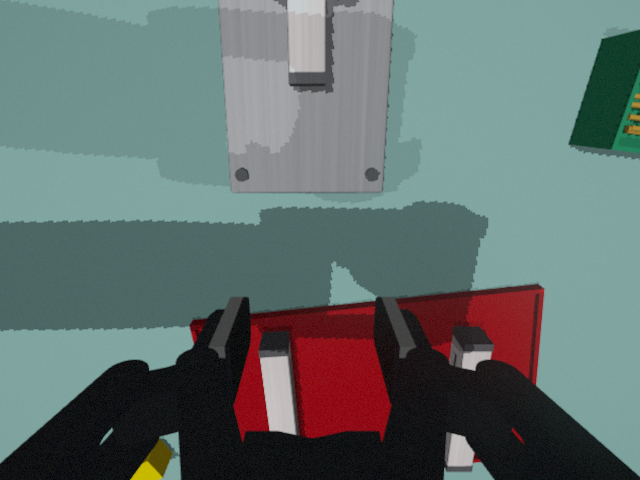

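The magazine's rear end at (307,80) stands out about 56 mm, which matches the stop I felt, with no springback. Both empties are still in the tray at (280,385) and (468,400), and the robot is clear.

```bash
python3 -c "
from plant import *
print(job_done())"
```

```text
the job is handed in; nothing more can be done
None
```

The full magazine (about 0.39 kg, the middle of the three) is in the feed channel, home against the stop at about 83 mm depth; both empties are still in the tray, and the job is handed in at about 18 s.

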